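# Close and bolt the guard of the vial shaker

## Robot

A 7-joint arm with a two-finger parallel gripper is mounted at the origin on a cart in front of the work surface, level with it; the furniture and walls round the work are solid. World frame = base frame: x ahead of the robot, y to its left, z up, the work surface at z = 0. Lengths are in m, angles in rad, forces in N, time in s.
With the tool pointing down it reaches from about 0.425 to 0.975 m from the base axis. Payload 16.7 kg.
Tool frame: the origin (TCP) lies at the very end of the fingers, on their centre line; the grasp point (between the pads) lies 19 mm behind it (bot.pinch_z is the z of the grasp point in the tool frame, in m); z points along the fingers, y is the line along which they close (so a half turn about z gives the same grasp; the last joint's range is limited). The gripper opens to 85 mm and grips with 20 to 120 N. Pads are 22 mm wide; open, the fingers measure 114 mm over their backs; the gripper's body (76 mm by 85 mm) begins 54 mm behind the grasp point. The pads swing forward as they close: fully open they stand 13 mm farther back than shut.
Start: joints at [-1.345, 0.426, 0.074, 1.606, -0.034, 1.111, -0.067], TCP at [0.247, 0.628, 0.231] pointing down, gripper open.
Joint ranges: [-2.85, 2.85], [-0.5, 2.14], [-1.23, 1.37], [0.21, 2.46], [-1.02, 4.16], [0.16, 2.05], [-2.73, 2.73]. Speed limits (rad/s): [1.89, 1.89, 2.39, 2.39, 3.01, 3.01, 3.01].

## Interface

Orientations are given as a rotation vector (axis times angle).
In Python, from rig import bot, kin, eyes, order gives the robot as it stands. Calls block until the motion is done:
- bot.reach(position, orientation): joint-space move of the TCP to a pose.
- bot.line_to(position, ori=None, velocity=0.15, until_force=None): straight line of the TCP; ori=None keeps the orientation; velocity is the mean speed in m/s. With until_force (N) it stops when the force on the tool has changed by that much, and returns True; else False.
- bot.set_joints(angles): joint-space move.
- bot.set_gripper(opening, grip_force=None): finger opening in m; grip_force is the grip in N (None keeps the last); returns when the fingers have stopped.
- bot.sleep(seconds).
- kin.solve_ik(position, orientation): joint angles nearest the present ones, or None.
- bot.read_state(): the state.
- eyes.grab_frame(name): name is "scene" or "top"; returns the picture (480x640x3 uint8, blue, green, red); there is no depth.
- eyes.get_calibration(name): a dict with "vertical_fov" (degrees; the focal length in pixels is half the picture's height over the tangent of half this angle, whatever the lens; pixels are square), "cx", "cy" (the principal point, pixels), "R" (3x3) and "t" (3): a world point X has camera coordinates R X + t. Camera axes: x right, y down, z forward; pixel columns grow to the right and rows downward; lengths in m; the calibration is good to about 2 mm. A picture is of the moment at which its call begins. get_calibration takes no time and is no camera call.
A pose or a line that the arm cannot do raises bot.MotionError and nothing moves.
- order.finish_job(): hands the job in; it is judged then, once.
The state is a dict: "t": time; "joints": joint angles; "qd": joint speeds; "tau": joint torques, N m; "tool_pos": TCP position; "tcp_rot": TCP orientation; "wrist_force": force on the tool from outside, world axes, zero at the start; "ft_torque": the same for the moment, N m; "finger_gap": finger opening in m; "grip_force": force on a finger pad.
Only numpy, scipy, OpenCV 4.12 (cv2) and the standard library are available. Lean on these libraries where they do the work, as an engineer would, in place of code of your own. Each camera call takes 0.05 s, during which the arm holds its last target. There are 200 camera calls.

## Task

The vial shaker is loaded, but its clear guard is still up: push the guard fully down, push the bolt by its upright red knob all the way along its slot so that it goes through the guard's lug, then turn the knob over the front into the notch at the end of the slot, all the way down, so that the shaking cannot work the bolt back. Only push with the fingertips: do not take the knob between the fingers, do not raise the guard any further, and leave the things round the shaker standing where they are.

Things in the scene. Friction and masses are not known exactly. Their poses are not given: they have to be found in the camera images.
- shaker: White bench shaker with grey deck, fixed, 220 (x) x 210 (y) x 55 mm high. Origin on the bench under it; x to its rear, y to its left seen from the front, z up; front panel at x = -115 mm. Positions below are in this frame, in mm. The bolt lies along y on the front deck, axis x = -85, z = 69. The shut guard's front wall is at x = -35: the deck between is free left of y = 18.
- notch (a point): Corner of the L-shaped slot (9.5 mm wide), on the bolt axis at x = -85, y = 35, z = 69. The slot is cut in an grey cast metal housing 24 mm deep in x, y = 13 to 96, top z = 80: the long leg runs on top from the left end (y = 80) to this corner, the short leg goes from here down the front (-x) side. Axes as the shaker's.
- keeper (a point): Middle of the grey cast metal keeper block right of the housing, on the bolt axis at x = -85, y = -18, z = 69: 24 x 14 mm, top z = 80. The bolt ends in it after passing the guard's steel lug, a 6 mm plate at y = 0, z up to 82, in front of the guard's wall. Axes as the shaker's.
- guard (a joint): Opening of the clear plastic guard (118 x 150 x 60 mm) in rad, about its hinge along y at x = +85, z = 60 at the rear of the deck: 0 = fully down, starts 0.3 to 0.8 open with the front edge up. The stiff hinge holds it wherever it is left; pushing it down at the front edge takes 1 to 3 N.
- push_strip (a point): Middle of the top face of the black strip, 18 x 152 mm, along the top front edge of the guard: the place to push. With the guard down it is at x = -27, y = 0, z = 122; it swings about the guard's hinge.
- bolt (a joint): Travel of the bolt in m: 0 = fully left (drawn back), grows as it is pushed to the shaker's right (-y); 0.045 = the slot's end, where the notch turns off (1 mm play). Starts at 0 to 0.015, still clear of the lug. Takes about 3 N and stays where it is left. The bolt, 9 mm thick, enters the 12 mm hole of the lug only when the guard is down.
- handle (a joint): Angle of the bolt's handle about the bolt axis in rad: 0 = upright, grows as it is turned over to the front (-x); 1.4 = all the way down in the notch, pointing forward, nearly level. It can turn only at the slot's end (elsewhere it just leans a little). It takes about 1 N at the knob and stays where it is left.
- knob (a point): Centre of the red knob on the bolt's handle: 13 mm thick, round-ended, 19 mm long, on a 7 mm steel stem out of the slot; 33 mm from the bolt axis, its end 42.5 mm from it. z points along the handle, away from the bolt. With the handle upright it is at x = -85, y = 80 minus the travel, z = 102 mm.
- spare_vial: Bystander: clear vial with a black cap, 25 mm across, 51 mm high, standing to the left of the shaker. Origin: centre of its underside.
- syringe: Bystander: syringe, 34 x 92 x 22 mm, lying in front of the shaker. Origin: centre of its underside.
- dish: Bystander: Petri dish, 59 mm across, 15 mm high, to the right of the shaker. Origin: centre of its underside.
- marker: Bystander: blue and black marker pen, 18 x 132 mm, lying in front of the shaker on the left. Origin: centre of its underside.

How it is judged:
On the way, in this order (a step that is already met when the one before it is completed fails the run):
1. the guard is down (value of joint guard below 0.02 rad), for 0.1 s.
2. the bolt is at the end of its slot, through the lug (value of joint bolt above 0.042 m and value of joint guard below 0.02 rad), for 0.1 s.
At the end, for the whole second after the job is handed in: The guard is down (within 0.02 rad), the bolt is at the end of its slot (travel over 42 mm), its handle is turned over to the front by at least 1.2 of 1.4 rad into the notch and at rest, and the robot is clear (all of step 2 and value of joint handle above 1.2 rad and velocity of joint handle below 0.05 rad/s); the robot touches nothing.
It fails at once if the knob is taken between the fingers instead of being pushed (distance between the grasp point and knob below 0.01 m).
It fails at once if the guard is raised further instead of being closed (value of joint guard above 0.9 rad).
It fails at once if a bystander is moved more than 20 mm or picked up (distance of any of spare_vial, syringe, dish, marker from where it was at the start of the episode above 0.02 m or angle between spare_vial's own z axis and vertical above 0.5 rad).
It also fails if it takes over 42 s, if anything falls off the work surface, if the arm or the gripper's body presses on something with over 40 N, if the wrist force passes 120 N, or if a joint passes its speed limit or range.

## Working session

There is one attempt and no reset: what is moved stays moved. The work goes in short steps, each a Python script; the robot and the scene stay as the last script left them, time stands still between calls to the robot, and variables do not carry over. Pictures are saved under pics/ and viewed, at most 11 in all, crops included, and the job is handed in when it is done.

```bash
ls; mkdir -p pics; python3 - <<'E'
from rig import bot,kin,eyes,order
import cv2
for n in("scene","top"):
    cv2.imwrite(f"pics/{n}0.png",eyes.grab_frame(n)); print(n,eyes.get_calibration(n))
s=bot.read_state();print(s['t'],s['tool_pos'],s['tcp_rot'],bot.pinch_z)
E
```

```text
pics
scene {'vertical_fov': 49.7894312094594, 'cx': 319.0219608018719, 'cy': 241.50510749255628, 'R': array([[-8.31368092e-01, -5.55722139e-01, -1.90349598e-06],
       [-3.33047403e-01,  4.98246315e-01, -8.00518605e-01],
       [ 4.44866860e-01, -6.65524991e-01, -5.99307903e-01]]), 't': array([0.41319786, 0.30690955, 0.60540353])}
top {'vertical_fov': 56.05271245553471, 'cx': 318.82008866526616, 'cy': 241.96544229123458, 'R': array([[ 0.00635558, -0.99996239,  0.00590098],
       [-0.99004624, -0.00712204, -0.14056214],
       [ 0.14059888, -0.00494889, -0.99005427]]), 't': array([-0.09246152,  0.56761209,  0.88617308])}
0.1 [0.24701463 0.62779398 0.23068102] [-5.85334209e-01 -3.08644916e+00  1.76842487e-03] -0.0187
```

View pics/scene0.png

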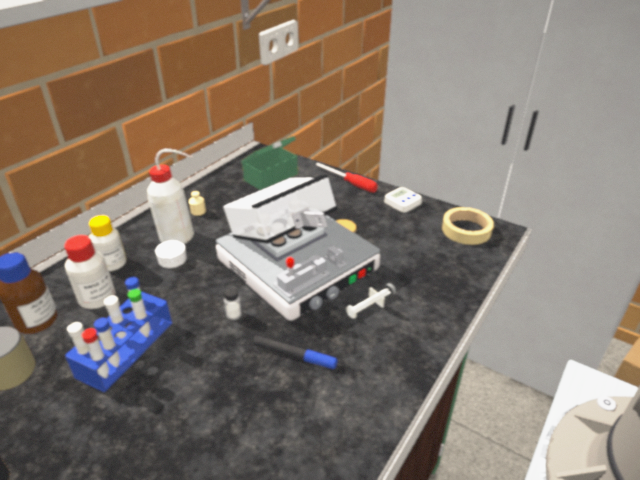

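View pics/top0.png

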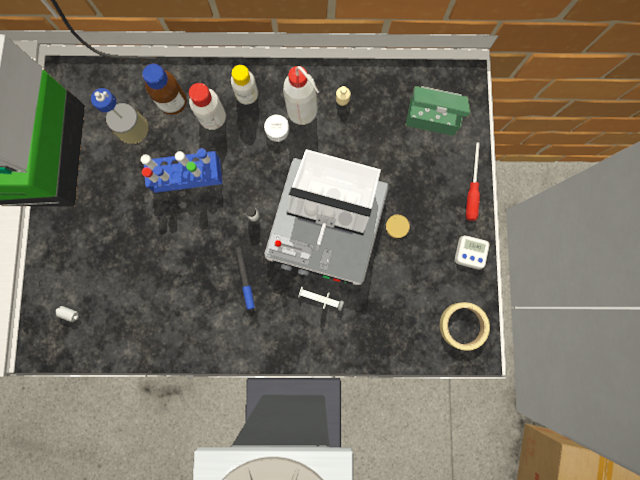

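```bash
python3 - <<'E'
import cv2
a=cv2.imread("pics/top0.png")[140:320,230:430]; cv2.imwrite("pics/topc.png",cv2.resize(a,None,fx=3.3,fy=3.3,interpolation=cv2.INTER_CUBIC))
a=cv2.imread("pics/scene0.png")[165:325,205:395]; cv2.imwrite("pics/scenec.png",cv2.resize(a,None,fx=3.5,fy=3.5,interpolation=cv2.INTER_CUBIC))
E
```

```text
(no output)
```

View pics/topc.png

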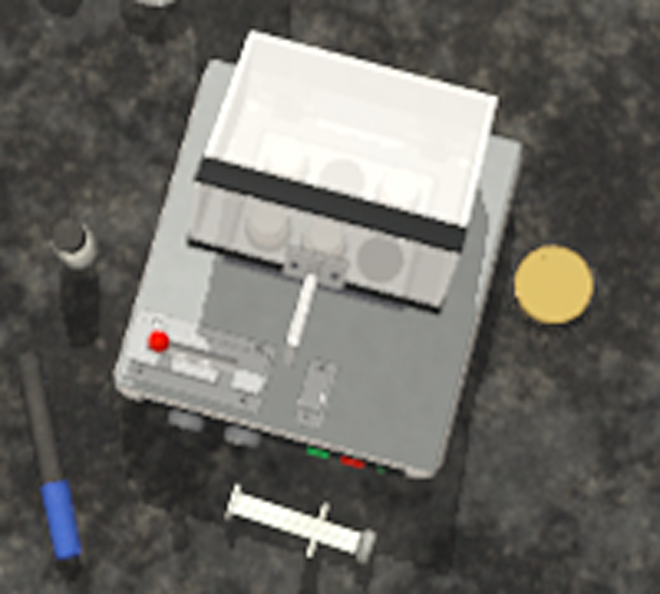

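View pics/scenec.png

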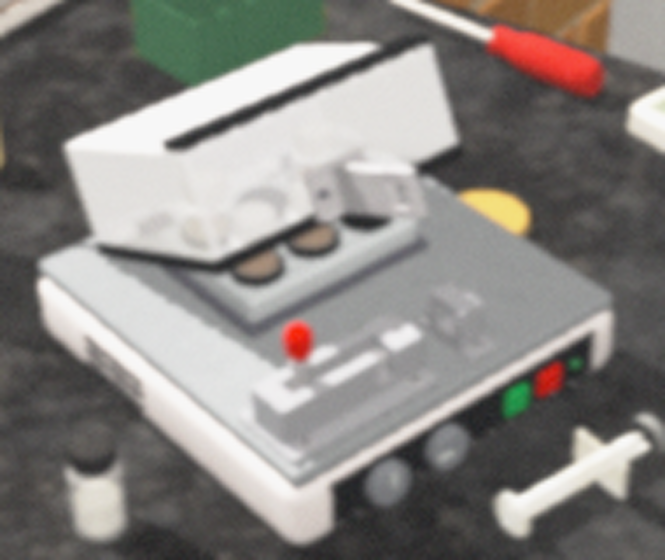

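```bash
cat > fit.py <<'E'
import numpy as np
from rig import eyes
from scipy.optimize import least_squares
C={n:eyes.get_calibration(n) for n in("top","scene")}
def proj(n,X):
    c=C[n];p=c["R"]@X+c["t"];f=240/np.tan(np.radians(c["vertical_fov"])/2)
    return np.array([c["cx"]+f*p[0]/p[2],c["cy"]+f*p[1]/p[2]])
def W(p,v):
    c,s=np.cos(p[2]),np.sin(p[2]);v=np.array(v)/1000
    return np.array([p[0]+c*v[0]-s*v[1],p[1]+s*v[0]+c*v[1],v[2]])
def guard(g,v):  # rotate about hinge, front goes up
    dx,dz=v[0]-85,v[2]-60;c,s=np.cos(g),np.sin(g)
    return [85+dx*c+dz*s,v[1],60-dx*s+dz*c]
def knob(b,h=0): return [-85-33*np.sin(h),80-b*1000,69+33*np.cos(h)]
if __name__=="__main__":
    def full(n,u): return np.array(u)/3.3+(230,140) if n=="top" else np.array(u)/3.5+(205,165)
    obs=[("top",(158,341),'k',0),("scene",(298,341),'k',0),
     ("top",(201,170),'s',76),("top",(466,237),'s',-76),("scene",(172,143),'s',76),("scene",(427,42),'s',-76),
     ("top",(117,385),'d',(-1,105)),("top",(438,472),'d',(-1,-105)),("top",(210,62),'d',(1,105)),("top",(522,141),'d',(1,-105)),
     ("scene",(300,480),'d',(-1,105)),("scene",(612,300),'d',(-1,-105)),("scene",(38,270),'d',(1,105))]
    def model(p,o):
        n,u,k,a=o
        v=knob(p[4]) if k=='k' else guard(p[3],[-27,a,122]) if k=='s' else [p[5] if a[0]<0 else p[6],a[1],55]
        return proj(n,W(p,v))
    r=lambda p:np.concatenate([(model(p,o)-full(o[0],o[1]))*(.4 if o[2]=='d' else 1) for o in obs])
    s=least_squares(r,[.6,0,-.2,.5,0.005,-112,107],loss='soft_l1',x_scale=[.1,.1,.1,.1,.01,10,10])
    print(np.round(s.x,4))
    for o in obs: print(o[0],o[2],o[3],np.round(model(s.x,o)-full(o[0],o[1]),1))
    np.save("pose.npy",s.x)
    p=s.x;import cv2
    for n,(x0,x1,y0,y1),f in(("top",(230,430,140,320),3),("scene",(205,395,165,325),3.)):
        im=cv2.resize(cv2.imread(f"pics/{n}0.png")[y0:y1,x0:x1],None,fx=f,fy=f,interpolation=cv2.INTER_CUBIC)
        def poly(V,col):
            q=np.array([(proj(n,W(p,v))-(x0,y0)+.5)*f for v in V]).astype(int);cv2.polylines(im,[q],True,col,1)
        def box(a,b,c,d,z): return [[a,c,z],[b,c,z],[b,d,z],[a,d,z]]
        poly(box(-97,-73,13,96,80),(0,0,255));poly(box(-97,-73,-25,-11,80),(0,255,0));poly(box(p[5],p[6],-105,105,55),(255,0,0))
        poly([guard(p[3],v) for v in box(-36,-18,-76,76,122)],(0,255,255))
        poly([guard(p[3],v) for v in box(-35,83,-75,75,62)],(255,0,255))
        cv2.imwrite(f"pics/ov_{n}.png",im)
    a,b=cv2.imread("pics/ov_top.png"),cv2.imread("pics/ov_scene.png")
    a=cv2.resize(a,None,fx=.66,fy=.66,interpolation=cv2.INTER_AREA) if 0 else a
    # print bystander guesses on bench
    for nm,u in (("syr L",(235,490)),("syr R",(370,545)),("vial",(75,240)),("marker top",(28,360)),("marker bot",(68,570)),("dish",(555,285))):
        q=full("top",u);z=dict(vial=.05).get(nm,.01)
        t=least_squares(lambda w:proj("top",np.array([w[0],w[1],z]))-q,[.6,0]).x;print(nm,np.round(t,3))
E
python3 fit.py
```

```text
[ 6.193000e-01 -1.083000e-01 -2.607000e-01  3.964000e-01  1.600000e-03
 -1.129266e+02  9.835240e+01]
top k 0 [ 0.4 -0.6]
scene k 0 [0.2 1.3]
top s 76 [-0.3 -0.6]
top s -76 [0.5 0.9]
scene s 76 [0.4 1.5]
scene s -76 [-1.1 -1.2]
top d (-1, 105) [-1.8 -0.9]
top d (-1, -105) [1.9 0.4]
top d (1, 105) [-1.4 -0.6]
top d (1, -105) [2.1 1.6]
scene d (-1, 105) [-1.5  1.1]
scene d (-1, -105) [ 2.9 -2.4]
scene d (1, 105) [-0.6 -0.7]
syr L [ 0.474 -0.053]
syr R [ 0.44  -0.138]
vial [0.626 0.047]
marker top [0.556 0.081]
marker bot [0.423 0.052]
dish [ 0.607 -0.258]
```

```bash
python3 -c "
import cv2,numpy as np
a=cv2.imread('pics/ov_top.png')[230:470,80:480];b=cv2.imread('pics/ov_scene.png')[150:430,100:500]
cv2.imwrite('pics/ov.png',np.vstack([cv2.resize(a,None,fx=1.25,fy=1.25),cv2.resize(b,(500,300))]))"
```

```text
(no output)
```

View pics/ov.png

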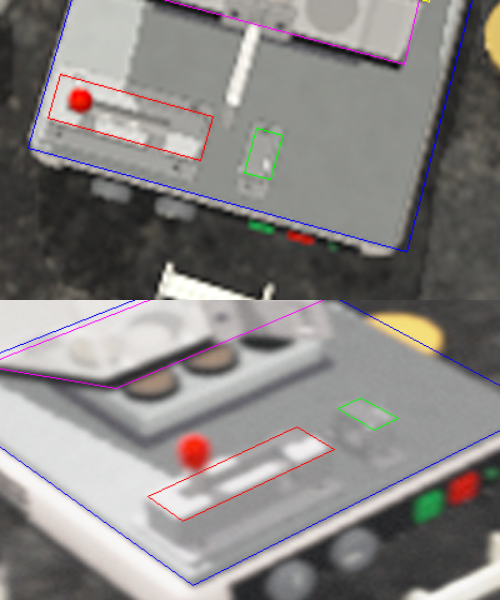

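```bash
cat > h.py <<'E'
import numpy as np, cv2
from rig import bot,kin,eyes,order
from scipy.spatial.transform import Rotation as R
from fit import W,guard,knob,proj
p=np.load("pose.npy")
def ori(sgn):
    y=sgn*np.array([np.cos(p[2]),np.sin(p[2]),0]);z=np.array([0,0,-1.]);return R.from_matrix(np.c_[np.cross(y,z),y,z]).as_rotvec()
j0=bot.read_state()["joints"]
def best():
    c=[(np.abs(np.array(q)-j0).max(),s) for s in(1,-1) if (q:=kin.solve_ik(W(p,[0,0,200]),ori(s))) is not None]
    return ori(min(c)[1])
O=best()
def go(v,vel=.1,f=None):
    r=bot.line_to(W(p,v),O,velocity=vel,until_force=f);s=bot.read_state()
    d=np.array(s["tool_pos"])-[p[0],p[1],0];c,q=np.cos(p[2]),np.sin(p[2])
    print(round(s["t"],2),r,np.round([1e3*(c*d[0]+q*d[1]),1e3*(-q*d[0]+c*d[1]),1e3*d[2]],1),np.round(s["wrist_force"],1),flush=True)
    return r
E
python3 - <<'E'
from h import *
bot.set_gripper(0)
s=bot.read_state()["tool_pos"];print(O,s)
bot.line_to([s[0],s[1],.33],velocity=.2)
bot.reach(W(p,[6,0,260]),O);print(bot.read_state()["t"])
go([6,0,185],.15)
hit=go([4,0,158],.06,4)
for g in(.3,.2,.1,.03): go((np.array(guard(g,[-27,0,122]))+[0,0,1]),.06)
go([-27,0,112],.03,15)
cv2.imwrite("pics/a.png",eyes.grab_frame("scene"))
E
```

```text
[2.49134134 1.91385023 0.        ] [0.24711564 0.62809722 0.23128875]
4.4333
5.08 False [  6.4  -0.2 185.7] [0.3 0.3 0.6]
5.47 True [2.800e+00 1.000e-01 1.631e+02] [-2.   0.7  1.7]
5.86 False [-3.80e+00  1.00e-01  1.53e+02] [ 1.1 -0.3  1. ]
6.22 False [-1.290e+01  1.000e-01  1.438e+02] [-0.5 -0.4 -0.1]
6.59 False [-20.7   0.  133.5] [-0.5 -0.2  1.2]
6.89 False [-25.5   0.  126. ] [ 1.  -0.4  0.7]
7.2 True [-25.5  -0.  121.9] [-2.5  1.3 13.1]
```

```bash
python3 - <<'E'
from h import *
bot.sleep(.15)
go([-27,0,150],.2)
go([-85,106,150],.25)
for n in("scene","top"):cv2.imwrite(f"pics/b_{n}.png",eyes.grab_frame(n))
a=cv2.imread("pics/b_scene.png")[190:320,210:390];b=cv2.imread("pics/b_top.png")[150:290,250:400]
cv2.imwrite("pics/b.png",np.hstack([cv2.resize(a,(416,300),interpolation=2),cv2.resize(b,(321,300),interpolation=2)]))
E
```

```text
7.69 False [-2.640e+01  1.000e-01  1.507e+02] [ 0.2  0.1 -0.2]
8.32 False [-85.4 106.3 149.5] [-0.6  0.1  0.4]
```

View pics/b.png

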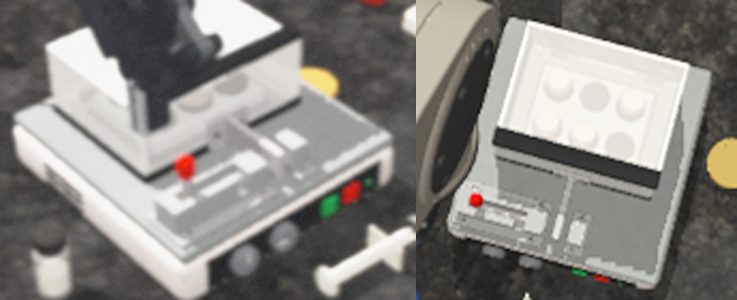

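```bash
python3 - <<'E'
from h import *
go([-85,106,91],.15)
go([-85,60,91],.06,25)
go([-85,44,91],.03,14)
bot.sleep(.2);s=bot.read_state();print(s["wrist_force"])
for n in("scene","top"):cv2.imwrite(f"pics/c_{n}.png",eyes.grab_frame(n))
a=cv2.imread("pics/c_scene.png")[190:320,210:390];b=cv2.imread("pics/c_top.png")[150:290,250:400]
cv2.imwrite("pics/c.png",np.hstack([cv2.resize(a,(416,300),interpolation=2),cv2.resize(b,(321,300),interpolation=2)]))
E
```

```text
8.97 False [-84.6 105.2  91.3] [ 0.3 -0.7 -0.3]
9.88 False [-85.2  60.   90.8] [-0.5 -0.6  0.1]
10.28 True [-85.2  52.8  90.8] [2.  5.6 1.7]
[1.67528646 5.56960814 2.07134079]
```

View pics/c.png

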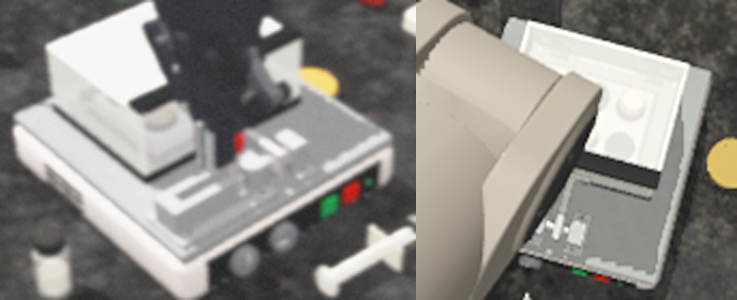

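```bash
python3 - <<'E'
from h import *
go([-85,46,91],.02,18)
bot.sleep(.15)
go([-85,62,91],.15)
go([-85,62,125],.2)
go([-58,42,125],.2)
for n in("scene",):cv2.imwrite(f"pics/d_{n}.png",eyes.grab_frame(n))
a=cv2.imread("pics/d_scene.png")[190:320,210:390]
cv2.imwrite("pics/d.png",cv2.resize(a,None,fx=4,fy=4,interpolation=2))
E
```

```text
10.84 True [-85.1  52.8  90.8] [2.3 6.2 1.8]
11.24 False [-85.1  62.1  90.9] [-1.1 -0.5  0.6]
11.56 False [-84.6  61.7 125.7] [ 0.6 -0.5  0. ]
11.88 False [-57.9  40.7 124.3] [-1.2  0.1 -0.2]
```

View pics/d.png

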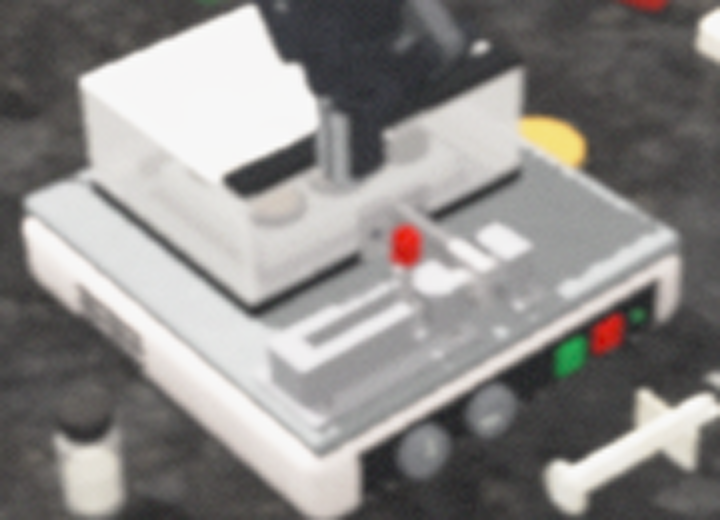

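```bash
python3 - <<'E'
from h import *
print(proj("scene",W(p,knob(.045))),proj("scene",W(p,knob(.038))),"seen 311.2 251.2")
if go([-58,41,92],.12,8): raise SystemExit
if go([-85,40,92],.06,15): raise SystemExit
go([-85,38,125],.15)
go([-120,37,125],.15)
go([-120,37,76],.05,14)
bot.sleep(.2)
go([-122,37,130],.15)
for n in("scene",):cv2.imwrite(f"pics/e_{n}.png",eyes.grab_frame(n))
a=cv2.imread("pics/e_scene.png")[190:320,210:390]
cv2.imwrite("pics/e.png",cv2.resize(a,None,fx=4,fy=4,interpolation=2))
E
```

```text
[311.67322813 252.31009732] [308.31746261 254.10842531] seen 311.2 251.2
12.35 False [-58.4  41.   91.8] [-0.7 -0.4  0.3]
12.95 False [-85.2  40.3  92.1] [ 0.8  0.2 -0.3]
13.32 False [-84.6  38.2 125.5] [ 0.4  0.9 -0. ]
13.7 False [-120.4   37.3  124.7] [0.3 0.2 0.4]
14.35 True [-122.8   36.9   93.1] [-12.    4.1  13.8]
14.93 False [-121.9   37.3  129.8] [ 0.6 -0.1 -0.1]
```

View pics/e.png

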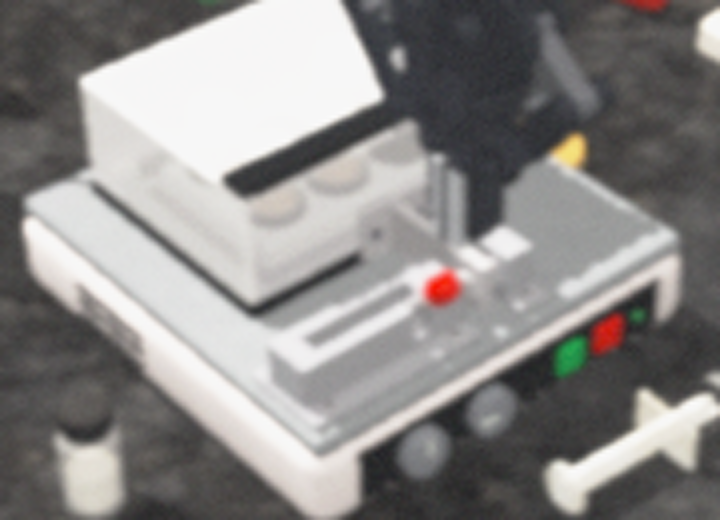

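```bash
python3 - <<'E'
from h import *
for h in(.5,.7,.9,1.1,1.4): print(h,proj("scene",W(p,knob(.045,h))))
print("seen 320.3 261.8")
go([-98,37,112],.15)
if not go([-108,37,92],.05,14): 
  go([-116,37,79.5],.04,14)
bot.sleep(.2)
go([-118,37,130],.15)
for n in("scene",):cv2.imwrite(f"pics/f_{n}.png",eyes.grab_frame(n))
a=cv2.imread("pics/f_scene.png")[190:320,210:390]
cv2.imwrite("pics/f.png",cv2.resize(a,None,fx=4,fy=4,interpolation=2))
E
```

```text
0.5 [318.23458525 258.975136  ]
0.7 [320.51379875 262.44485039]
0.9 [322.43834516 266.15935926]
1.1 [323.92383679 269.95554544]
1.4 [325.19754558 275.44059023]
seen 320.3 261.8
15.33 False [-98.4  36.3 111. ] [-0.9 -0.7 -0.6]
15.68 True [-107.7   37.1   98.9] [-1.2 -0.   0.3]
16.25 False [-117.9   37.6  130.3] [ 0.5 -0.1  0.2]
```

View pics/f.png

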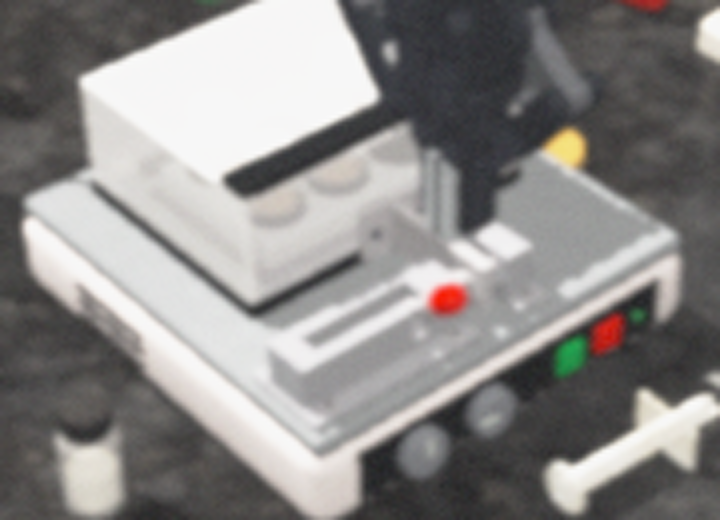

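```bash
python3 - <<'E'
from h import *
go([-106,37,106],.15)
r=go([-114,37,90],.03,20)
if not r: r=go([-117,37,79],.03,20)
bot.sleep(.3);print(bot.read_state()["wrist_force"])
go([-119,37,130],.15)
for n in("scene",):cv2.imwrite(f"pics/g_{n}.png",eyes.grab_frame(n))
a=cv2.imread("pics/g_scene.png")[190:320,210:390]
hsv=cv2.cvtColor(a,cv2.COLOR_BGR2HSV)
m=(((hsv[...,0]<8)|(hsv[...,0]>172))&(hsv[...,1]>150)&(hsv[...,2]>120)).astype(np.uint8)
n,_,st,ce=cv2.connectedComponentsWithStats(m);print(st[1:,4],ce[1:]+[210,190])
E
```

```text
16.62 False [-106.4   36.2  105.4] [ 0.3 -0.4 -0.1]
17.38 False [-113.8   37.    90.1] [-0.  -0.1  0.7]
17.78 True [-116.5   37.1   79.6] [-5.2  0.8 23.9]
[-4.90730843  1.61481186 22.02427224]
18.57 False [-119.1   37.4  129.6] [-0.7 -0.8  0.4]
[14 55 57] [[371.35714286 190.35714286]
 [361.30909091 273.05454545]
 [324.54385965 274.1754386 ]]
```

```bash
python3 - <<'E'
from h import *
go([-110,60,220],.2)
cv2.imwrite("pics/h_scene.png",eyes.grab_frame("scene"))
a=cv2.imread("pics/h_scene.png")[190:370,210:400]
cv2.imwrite("pics/h.png",cv2.resize(a,None,fx=3.2,fy=3.2,interpolation=2))
E
```

```text
19.24 False [-110.4   60.1  219.3] [-1.2 -0.5  0.1]
```

View pics/h.png

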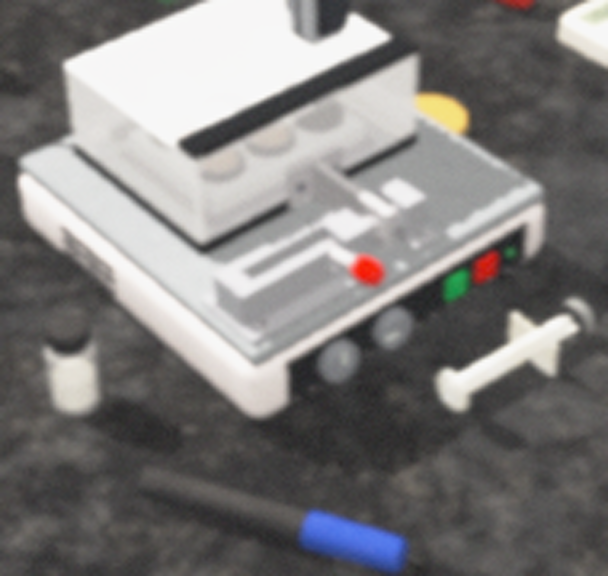

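The guard is down. The knob at crop pixel (367,270) points forward, nearly level, in the notch, and the bystanders haven't moved.

```bash
python3 -c "
from rig import order
print(order.finish_job())"
```

```text
the job is handed in; nothing more can be done
None
```

The job is handed in at about 19 s of the 42 s allowed: by the last camera image the guard is fully down, the bolt is at its slot's end through the lug, the knob is turned down into the notch, and the robot is clear; no verdict came back.

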